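Unhook the hanger hook from its bracket and bin the two parts singly

TASK

The orange-tagged hook is still hooked into the slotted steel bracket. Lift the hook a little and twist it a quarter turn to get it out of the slot, leaving the bracket standing where it is (do not carry the two off together), and put the hook in the yellow bin; then stand the bracket upright on the floor of the blue bin. Leave the mug and the glue bottle alone.

Things in the scene. Friction and masses are not known exactly. Their poses are not given: they have to be found in the camera images.
- bracket: Loose steel bracket, 0.25 to 0.5 kg: base plate 52 x 88 x 6 mm (x, y, z) and on it two parallel square staples of 8 mm rod. Their level top bars run along y at x = +-14 mm (legs at y = +-35 mm), tops 80 mm and undersides 72 mm above the origin, with an open slot 20 mm wide between them. Origin: centre of the plate's underside; z up.
- bracket_slot (a point): Middle of the bracket's slot, level with the bar tops (80 mm above the bracket's origin). Here the two bars measure 36 mm across x from outside to outside and can be gripped together from above.
- hook: Loose steel hook of 7 mm rod, 0.08 to 0.17 kg. Origin: where the upright stem crosses the saddle arm; z up the stem. The arm runs along x (55 mm overall) and rests across both bars; its ends turn down outside them to 11.5 mm below the origin, 8 mm below the bar tops, so the hook cannot turn until lifted over 8 mm. At the start its axes lie along the bracket's.
- hook_tag (a point): Centre of the hook's orange plastic grip tag, 30 x 12 x 35 mm (hook's x, y, z), on the stem axis, from 3 to 38 mm above the hook's origin.
- hook_toe (a point): In the upturned tip of the J-shaped toe, at (24, 0, -42) mm in the hook's frame. The toe points along +x under one bar, to 27.5 mm from the stem axis, 34.5 (tip) to 49.5 mm (lowest) below the hook's origin. Lifted over 23 mm unturned it catches the bar; after a quarter turn either way it lies along the slot and comes straight up, free after 50 mm in all.
- yellow_bin: Yellow open parts bin fixed to the desk, 120 x 120 mm outside, 110 x 110 mm inside, 45 mm high, floor 5 mm thick. Origin: centre of its underside, z up, x and y along its sides. For the hook, which may lie or lean in it.
- blue_bin: Blue open parts bin, same size and origin as the yellow one, also fixed. For the bracket.
- mug: Striped mug, 80 x 114 x 89 mm, a bystander. Origin: centre of its underside. Left of and behind it stands the fixed dark drawer unit, 245 mm high, filling x 0.44 to 0.72 and y 0.16 to 0.41 m: pass over it or keep clear.
- glue_bottle: White glue bottle with red tip, 38 x 38 x 105 mm, a bystander. Origin: centre of its underside.

How it is judged (in metres and radians):
On the way, in this order (a step that is already met when the one before it is completed fails the run):
1. the hook is out of the slot, wholly above the bracket's bars or beside it, and the bracket still stands within 40 mm of where it was ((z of hook_toe in the frame of bracket above 0.086 m or horizontal distance between hook and bracket above 0.12 m) and contact force between hook and bracket below 0.05 N and distance of bracket from where it was at the start of the episode below 0.04 m and angle between bracket's own z axis and vertical below 0.1 rad), for 0.1 s.
2. the hook lies in the yellow bin, let go (x of hook in the frame of yellow_bin between -0.058 and 0.058 m and y of hook in the frame of yellow_bin between -0.058 and 0.058 m and z of hook in the frame of yellow_bin between -0.002 and 0.065 m and x of hook_toe in the frame of yellow_bin between -0.06 and 0.06 m and y of hook_toe in the frame of yellow_bin between -0.06 and 0.06 m and z of hook_toe in the frame of yellow_bin between -0.002 and 0.065 m and contact force between hook and the fingers below 0.05 N), for 0.2 s.
At the end, for the whole second after the job is handed in: The hook is in the yellow bin (origin and toe inside its walls and under 65 mm above its underside); the bracket stands upright (within 0.12 rad) on the floor of the blue bin (origin within 35 mm of the bin's centre in its x and y, less than 12 mm above its underside); both at rest (x of hook in the frame of yellow_bin between -0.058 and 0.058 m and y of hook in the frame of yellow_bin between -0.058 and 0.058 m and z of hook in the frame of yellow_bin between -0.002 and 0.065 m and x of hook_toe in the frame of yellow_bin between -0.06 and 0.06 m and y of hook_toe in the frame of yellow_bin between -0.06 and 0.06 m and z of hook_toe in the frame of yellow_bin between -0.002 and 0.065 m and x of bracket in the frame of blue_bin between -0.035 and 0.035 m and y of bracket in the frame of blue_bin between -0.035 and 0.035 m and z of bracket in the frame of blue_bin between -0.002 and 0.012 m and angle between bracket's own z axis and vertical below 0.12 rad and linear speed of each of hook, bracket below 0.02 m/s and angular speed of each of hook, bracket below 0.3 rad/s); the robot touches nothing.
It fails at once if the bracket is carried off the desk with the hook still in it (height (world z) of bracket above 0.025 m and x of hook_toe in the frame of bracket between -0.03 and 0.03 m and y of hook_toe in the frame of bracket between -0.04 and 0.04 m and z of hook_toe in the frame of bracket between 0.006 and 0.08 m).
It fails at once if the mug is pushed away by more than 30 mm or tipped (distance of mug from where it was at the start of the episode above 0.03 m or angle between mug's own z axis and vertical above 0.5 rad).
It fails at once if the glue bottle is pushed away by more than 30 mm or tipped (distance of glue_bottle from where it was at the start of the episode above 0.03 m or angle between glue_bottle's own z axis and vertical above 0.5 rad).
It also fails if it takes over 62 s, if anything falls off the work surface, if the arm or the gripper's body presses on something with over 40 N, if the wrist force passes 120 N, or if a joint passes its speed limit or range.

ROBOT

A 6-joint arm with a two-finger parallel gripper is mounted at the origin on the work surface; the furniture and walls round the work are solid. World frame = base frame: x ahead of the robot, y to its left, z up, the work surface at z = 0. Lengths are in m, angles in degrees, forces in N, time in s.
With the tool pointing down it reaches from about 0.25 to 0.725 m from the base axis. Payload 9.7 kg.
Tool frame: the origin (TCP) lies on the centre line of the jaws, within the pads' length; the fingertips stand 19 mm ahead of it and the grasp point (between the pads) is the TCP (bot.tcp_to_tips is the z of the fingertips in the tool frame, in m); z points along the fingers, y is the line along which they close (so a half turn about z gives the same grasp; the last joint's range is limited). The gripper opens to 85 mm and grips with 20 to 120 N. Pads are 22 mm wide; open, the fingers measure 114 mm over their backs; the gripper's body (76 mm by 85 mm) begins 54 mm behind the grasp point. The pads swing forward as they close: fully open they stand 13 mm farther back than shut.
Start: joints at [-70.646, 4.979, 10.078, 95.1, 0, 90], TCP at [0.182, -0.519, 0.25] pointing down, gripper open.
Joint ranges: [-179.16, 179.16], [-48.56, 103.87], [-65.8, 70.77], [-126.05, 130.52], [-82.76, 87.17], [-180, 180]. Speed limits (degrees/s): [127.2, 127.2, 147.25, 180, 180, 180].

INTERFACE

Orientations are given as [roll, pitch, yaw] about the fixed x, y, z axes, in that order (R = Rz(yaw) Ry(pitch) Rx(roll)).
In Python, from workcell import bot gives the robot as it stands. The module is installed in compiled form; this text tells all that it offers.
- The arm moves only by the tool play_rows, never from a script. Its argument "increments" is a list of rows, each an object with "slide": the shift along the tool's x, y, z in mm, a list of three; "angular": the turn, a rotation vector about the tool's x, y, z in degrees, a list of three; "claw": the opening, from -1 (shut) to 1 (fully open). In form: [{"slide": [x, y, z], "angular": [rx, ry, rz], "claw": claw}, ...]. A call has 1 to 8 rows; each row shifts and turns the commanded pose from where the row before left it, along the tool's axes as they then stand; what a row does not reach is not made up. A row lasts 1/10 s, in which the tool goes at most 50 mm and 8.59 degrees, less where a joint would pass 70% of its speed; a pose out of reach is approached as far as the arm can. A call is refused whole if a number of a shift passes 50 or a number of a turn 8.59, either way. A call with a gripper value outside its range is refused whole. The fingers move at their own pace and stop on an object; "squeeze" is the grip in N (left out, the last holds). Time passes only in rows, so rows that do not move let the fingers close. It gives the time, the measured TCP pose, the force, the opening and the grip force at its end, in the units of the state.
- bot.get_obs(): the state, without advancing time (a new reading comes with each control period).
- bot.camera(name): name is "scene" or "top" or "wrist"; returns the picture (420x560x3 uint8, red, green, blue); there is no depth.
- bot.camera_info(name): a dict with "fovy" (degrees; the focal length in pixels is half the picture's height over the tangent of half this angle, whatever the lens; pixels are square), "cx", "cy" (the principal point, pixels), "R" (3x3) and "t" (3): a world point X has camera coordinates R X + t. Camera axes: x right, y down, z forward; pixel columns grow to the right and rows downward; lengths in m; the calibration is good to about 2 mm. A picture is of the moment at which its call begins: read the wrist's pose just before it. camera_info takes no time and is no camera call; for the wrist camera it gives the pose at the moment of the call.
- bot.job_done(): hands the job in; it is judged then, once.
The state is a dict: "time": time; "q": joint angles; "qd": joint speeds; "joint_efforts": joint torques, N m; "ee_pos": TCP position; "tcp_rot": TCP orientation; "wrist_force": force on the tool from outside, world axes, zero at the start; "torque": the same for the moment, N m; "opening": finger opening in m; "grasp_force": force on a finger pad.
Only numpy, scipy, OpenCV 4.12 (cv2) and the standard library are available. Lean on these libraries where they do the work, as an engineer would, in place of code of your own. Each camera call takes 0.05 s, during which the arm holds its last target. There are 200 camera calls.

## Working session

There is one attempt and no reset: what is moved stays moved. The work goes in short steps, Python scripts to look and compute and a tool call to move; the robot and the scene stay as the last step left them, time stands still between calls to the robot, and variables do not carry over. Pictures are saved under pics/ and viewed, at most 13 in all, crops included, and the job is handed in when it is done.

Besides the shell and the picture viewer there is one more tool, called after ">>>" by a JSON object that holds its "name" and its "arguments", one argument or row to a line. play_rows: Moves the arm, as the interface text tells. Its arguments: {"type":"object","properties":{"increments":{"type":"array"},"squeeze":{"type":"number"}},"required":["increments"]}

```bash
mkdir -p pics
python3 - <<'E'
from workcell import bot
import cv2,numpy as np
o=bot.get_obs();print(o['time'],o['ee_pos'],o['tcp_rot'],o['opening'])
for n in('scene','top'):
    im=bot.camera(n);cv2.imwrite(f'pics/{n}0.png',im[:,:,::-1]);i=bot.camera_info(n);np.save(n+'0',im)
    print(n,i['fovy'],i['cx'],i['cy'],np.round(i['R'],4).tolist(),np.round(i['t'],4))
E
```

```text
0.0 [ 0.18220962 -0.51871854  0.24957241] [-1.79922168e+02  7.82818537e-06  1.93539755e+01] 0.08539791755592373
scene 48.619607065897256 285.05422363560535 198.49239998597216 [[-0.8114, -0.5845, -0.0012], [-0.2824, 0.3939, -0.8747], [0.5117, -0.7094, -0.4847]] [0.4072 0.2314 0.7813]
top 46.09904102685402 278.78940361458007 210.53319704087178 [[-0.0038, -1.0, -0.0], [-0.9966, 0.0038, -0.0829], [0.0829, -0.0003, -0.9966]] [0.0019 0.4802 1.021 ]
```

View pics/scene0.png

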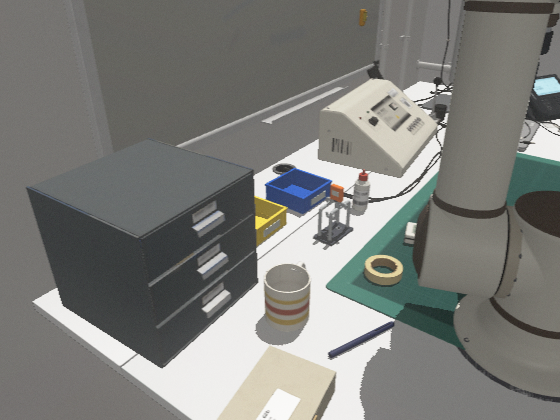

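View pics/top0.png

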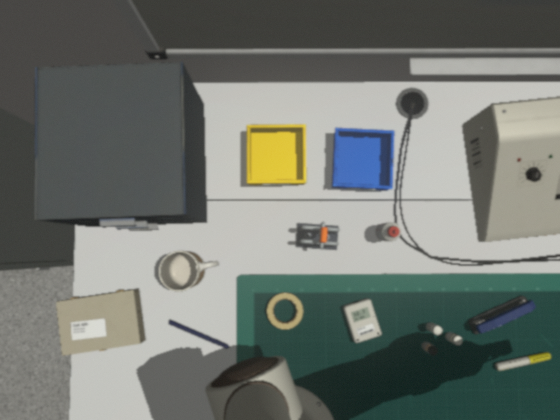

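The scene view shows the bracket with the orange tag at about (335,193), and the bins and bottle near it. In the top view the bracket is at (318,236), the tag at (323,233), yellow bin (277,155), blue bin (363,159), glue (390,231).

```bash
cat > h.py <<'E'
import cv2,numpy as np
from workcell import bot
def ray(info,uv):
    f=210/np.tan(np.radians(info['fovy']/2));R=np.array(info['R']);t=np.array(info['t'])
    d=R.T@np.array([(uv[0]-info['cx'])/f,(uv[1]-info['cy'])/f,1]);return -R.T@t,d/np.linalg.norm(d)
def plane(info,uv,z):
    c,d=ray(info,uv);return c+d*(z-c[2])/d[2]
def tri(a,b):
    A=np.zeros((3,3));y=np.zeros(3)
    for c,d in(a,b):
        P=np.eye(3)-np.outer(d,d);A+=P;y+=P@c
    X=np.linalg.solve(A,y);return X
def blob(im,lo,hi,roi=None):
    m=cv2.inRange(cv2.cvtColor(im,cv2.COLOR_RGB2HSV),lo,hi)
    if roi:
        k=np.zeros_like(m);x0,y0,x1,y1=roi;k[y0:y1,x0:x1]=1;m*=k
    c=max(cv2.findContours(m,cv2.RETR_EXTERNAL,cv2.CHAIN_APPROX_NONE)[0],key=cv2.contourArea)
    return c,cv2.minAreaRect(c)
OR=((3,150,120),(14,255,255));YE=((20,120,80),(35,255,255));BL=((105,120,50),(125,255,255))
E
python3 - <<'E'
from h import *
T=np.load('top0.npy');S=np.load('scene0.npy');it=bot.camera_info('top');i_s=bot.camera_info('scene')
ct,rt=blob(T,*OR,(290,210,350,260));cs,rs=blob(S,*OR,(310,170,360,215))
print(rt,rs);print('tag',tri(ray(it,rt[0]),ray(i_s,rs[0])))
for n,c,roi in(('Y',YE,(230,110,320,200)),('B',BL,(320,110,405,200))):
    k,r=blob(T,*c,roi);p=np.array([plane(it,q,.045)for q in cv2.boxPoints(r)])
    print(n,r,p.mean(0),np.round(p,3).tolist())
    k2,r2=blob(S,*c,(200,150,345,250)); print(' top/bottom scene',k2[:,0].min(0),k2[:,0].max(0))
# bracket plate dark
m=cv2.inRange(cv2.cvtColor(T,cv2.COLOR_RGB2HSV),(0,0,0),(180,120,90));k=np.zeros_like(m);k[215:258,285:350]=1
c=max(cv2.findContours(m*k,0,1)[0],key=cv2.contourArea);r=cv2.minAreaRect(c);print(r,[plane(it,q,.006).round(3).tolist() for q in cv2.boxPoints(r)])
cv2.imwrite('pics/crop.png',np.hstack([cv2.resize(T[205:265,280:360,::-1],(400,300),interpolation=3),cv2.resize(S[170:250,300:380,::-1],(300,300),interpolation=3)]))
E
```

```text
((323.5, 234.5), (13.0, 5.0), 90.0) ((336.58258056640625, 186.2247772216797), (11.398133277893066, 2.777696132659912), 16.699243545532227)
tag [ 0.42589865 -0.08463601  0.11917597]
Y ((276.0, 154.5), (59.0, 58.0), 90.0) [0.59528781 0.00549302 0.045     ] [[0.658, 0.066, 0.045], [0.657, -0.055, 0.045], [0.533, -0.054, 0.045], [0.533, 0.066, 0.045]]
 top/bottom scene [254 196] [286 244]
B ((362.7181091308594, 158.45729064941406), (58.43421936035156, 58.23432922363281), 1.9091525077819824) [ 0.58627708 -0.17453355  0.045     ] [[0.527, -0.111, 0.045], [0.65, -0.117, 0.045], [0.645, -0.239, 0.045], [0.523, -0.232, 0.045]]
 top/bottom scene [265 168] [331 211]
((308.0794372558594, 236.46762084960938), (23.23904037475586, 21.628416061401367), 4.39870548248291) [[0.405, -0.035, 0.006], [0.451, -0.039, 0.006], [0.447, -0.089, 0.006], [0.401, -0.085, 0.006]]
```

View pics/crop.png

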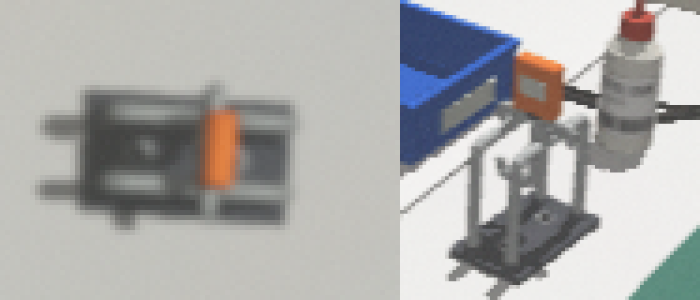

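The crops show the bracket turned about -4° about z, with the tag on the same axes near its middle. I'll go above it.

>>> {"name": "play_rows", "arguments": {
  "increments": [
    {"slide":[0,0,0],"angular":[0,0,7.8],"claw":1},
    {"slide":[0,0,0],"angular":[0,0,7.8],"claw":1},
    {"slide":[0,0,0],"angular":[0,0,7.8],"claw":1},
    {"slide":[15,-32,0],"angular":[0,0,0],"claw":1},
    {"slide":[15,-32,0],"angular":[0,0,0],"claw":1},
    {"slide":[15,-32,0],"angular":[0,0,0],"claw":1},
    {"slide":[15,-32,0],"angular":[0,0,0],"claw":1},
    {"slide":[15,-32,0],"angular":[0,0,0],"claw":1}
  ],
  "squeeze": 40
}}

```text
time: 0.9
ee_pos: [0.2687, -0.3633, 0.2499]
tcp_rot: [-180.0, 0.0, -4.1]
wrist_force: [0.8, -0.4, -0.4]
opening: 0.0854
grasp_force: 0.0
```

>>> {"name": "play_rows", "arguments": {
  "increments": [
    {"slide":[15,-32,0],"angular":[0,0,0],"claw":1},
    {"slide":[15,-32,0],"angular":[0,0,0],"claw":1},
    {"slide":[15,-32,0],"angular":[0,0,0],"claw":1},
    {"slide":[15,-32,0],"angular":[0,0,0],"claw":1},
    {"slide":[15,-32,0],"angular":[0,0,0],"claw":1},
    {"slide":[15,-32,0],"angular":[0,0,0],"claw":1},
    {"slide":[15,-32,0],"angular":[0,0,0],"claw":1},
    {"slide":[0,0,0],"angular":[0,0,0],"claw":1}
  ]
}}

```text
time: 1.7
ee_pos: [0.3901, -0.1458, 0.2499]
tcp_rot: [-180.0, 0.0, -3.8]
wrist_force: [-0.2, -1.0, -0.5]
opening: 0.0855
grasp_force: 0.0
```

Run:
```python
from h import *
o=bot.get_obs();print(o['time'],o['ee_pos'],o['tcp_rot'],o['q'],o['opening'])
i=bot.camera_info('wrist');im=bot.camera('wrist');np.save('w1',im);cv2.imwrite('pics/w1.png',im[:,:,::-1])
print(i['fovy'],np.round(i['R'],3).tolist(),i['t'])
print(-np.array(i['R']).T@i['t'])
np.savez('wi1',**{k:np.array(i[k]) for k in i})
c,r=blob(im,*OR);print(r,[plane(i,q,.121).round(4).tolist() for q in [r[0],*cv2.boxPoints(r)]])
```

```text
1.7 [ 0.39006285 -0.14580192  0.24992219] [-1.79950015e+02  1.65844196e-02 -3.81525472e+00] [-2.05228182e+01 -1.31223774e+01 -7.01492823e+00  9.61377035e+01
  4.31069949e-02  1.63292432e+02] 0.08545005704260704
64.25672758009428 [[-0.067, -0.998, -0.0], [-0.959, 0.065, 0.274], [-0.274, 0.019, -0.962]] [-0.11869747  0.3483895   0.48805946]
[ 0.45981612 -0.15016283  0.37374675]
((201.0, 170.5), (39.0, 22.0), 90.0) [[0.4263, -0.0863, 0.121], [0.4414, -0.08, 0.121], [0.4403, -0.0964, 0.121], [0.4108, -0.0927, 0.121], [0.4119, -0.0758, 0.121]]
```

View pics/w1.png

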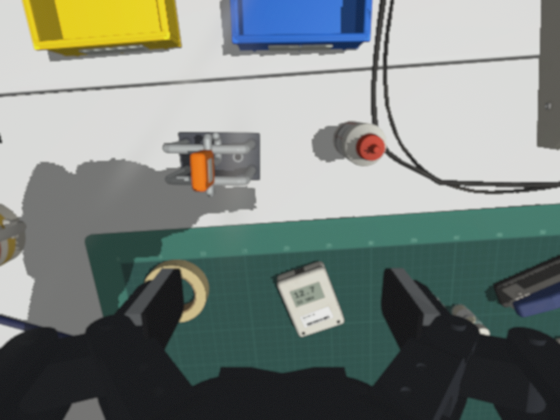

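The wrist view shows the bracket at (218,157), the tag at (200,170) and the glue tip at (371,148). Now I'll centre over the tag.

>>> {"name": "play_rows", "arguments": {
  "increments": [
    {"slide":[16,-32,0],"angular":[0,0,0],"claw":1},
    {"slide":[16,-32,0],"angular":[0,0,0],"claw":1},
    {"slide":[0,0,20],"angular":[0,0,0],"claw":1},
    {"slide":[0,0,10],"angular":[0,0,0],"claw":1},
    {"slide":[0,0,0],"angular":[0,0,0],"claw":1},
    {"slide":[0,0,0],"angular":[0,0,0],"claw":1}
  ]
}}

```text
time: 2.35
ee_pos: [0.4249, -0.0878, 0.2205]
tcp_rot: [180.0, 0.0, -4.1]
wrist_force: [-0.2, 0.0, 0.4]
opening: 0.085
grasp_force: 0.0
```

Run:
```python
from h import *
o=bot.get_obs();print(o['time'],o['ee_pos'],o['tcp_rot'],o['q'][5])
i=bot.camera_info('wrist');im=bot.camera('wrist');cv2.imwrite('pics/w2.png',im[:,:,::-1])
a=np.load('wi1.npz');c1,r1=blob(np.load('w1.npy'),*OR)
c,r=blob(im,*OR);print(r,[plane(i,q,.121).round(4).tolist() for q in [r[0],*cv2.boxPoints(r)]])
print(tri(ray(i,r[0]),ray(a,r1[0])))
```

```text
2.35 [ 0.42491341 -0.08779715  0.22054999] [ 1.79995648e+02  1.21833591e-02 -4.13006150e+00] 172.45931334978806
((456.5, 189.0), (25.0, 24.0), 0.0) [[0.4402, -0.2076, 0.121], [0.4323, -0.1996, 0.121], [0.4491, -0.1986, 0.121], [0.4478, -0.2154, 0.121], [0.4311, -0.2167, 0.121]]
[ 0.46191803 -0.12778638  0.27412356]
```

View pics/w2.png

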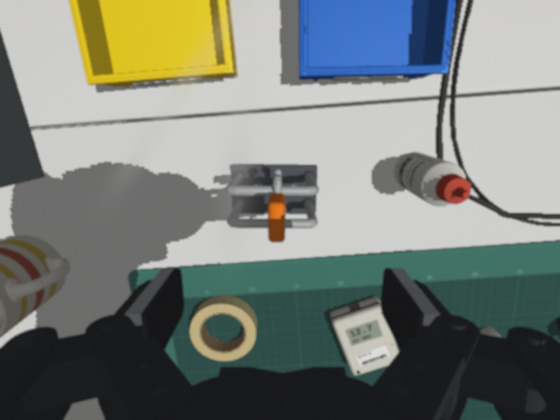

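The wrist view shows the tag at (277,217), with bars and tag square to the tool. The red blob the mask picked was the glue tip, so I'll redo it with an ROI.

Run:
```python
from h import *
i=bot.camera_info('wrist');im=cv2.imread('pics/w2.png')[:,:,::-1].copy()
a=np.load('wi1.npz');c1,r1=blob(np.load('w1.npy'),*OR,(180,140,225,200))
for lo in (150,):
  c,r=blob(im,(3,150,60),OR[1],(255,185,300,245));x,y,w,h=cv2.boundingRect(c);print(r,x,y,w,h)
  print([plane(i,(x+w/2,v),z).round(4).tolist() for v,z in((y,.1215),(y+h,.1215),(y+h,.0865))])
c2,r2=blob(im,*OR,(255,185,300,245));print(r2,tri(ray(i,r2[0]),ray(a,r1[0])))
# bars: ends in pixel -> at z=.08
for q in((230,190),(318,189),(230,222),(318,222)):print(plane(i,q,.08).round(4))
print(bot.get_obs()['ee_pos'])
```

```text
((276.5, 217.0), (46.0, 17.0), 90.0) 268 194 18 47
[[0.4459, -0.0855, 0.1215], [0.4119, -0.0829, 0.1215], [0.3989, -0.0814, 0.0865]]
((276.6700134277344, 209.6899871826172), (19.374725341796875, 17.5362491607666), 81.8698959350586) [ 0.42576901 -0.08203997  0.09746035]
[ 0.4429 -0.0467  0.08  ]
[ 0.4385 -0.1175  0.08  ]
[ 0.416  -0.0436  0.08  ]
[ 0.4107 -0.1163  0.08  ]
[ 0.42514306 -0.08779276  0.22092279]
```

>>> {"name": "play_rows", "arguments": {
  "increments": [
    {"slide":[1,-4,20],"angular":[0,0,0],"claw":0.3},
    {"slide":[0,0,25],"angular":[0,0,0],"claw":0.3},
    {"slide":[0,0,25],"angular":[0,0,0],"claw":0.3},
    {"slide":[0,0,25],"angular":[0,0,0],"claw":0.3},
    {"slide":[0,0,17],"angular":[0,0,0],"claw":0.3},
    {"slide":[0,0,0],"angular":[0,0,0],"claw":0.3},
    {"slide":[0,0,0],"angular":[0,0,0],"claw":0.3}
  ]
}}

```text
time: 3.1
ee_pos: [0.4268, -0.0835, 0.1093]
tcp_rot: [180.0, -0.0, -4.1]
wrist_force: [0.5, -0.2, 0.5]
opening: 0.0554
grasp_force: 0.0
```

>>> {"name": "play_rows", "arguments": {
  "increments": [
    {"slide":[0,0,0],"angular":[0,0,0],"claw":-1},
    {"slide":[0,0,0],"angular":[0,0,0],"claw":-1},
    {"slide":[0,0,0],"angular":[0,0,0],"claw":-1},
    {"slide":[0,0,0],"angular":[0,0,0],"claw":-1},
    {"slide":[0,0,0],"angular":[0,0,0],"claw":-1},
    {"slide":[0,0,0],"angular":[0,0,0],"claw":-1}
  ]
}}

```text
time: 3.7
ee_pos: [0.427, -0.0833, 0.109]
tcp_rot: [180.0, -0.1, -4.0]
wrist_force: [-0.1, -1.1, 6.4]
opening: 0.0112
grasp_force: 41.9
```

>>> {"name": "play_rows", "arguments": {
  "increments": [
    {"slide":[0,0,-5],"angular":[0,0,0],"claw":-1},
    {"slide":[0,0,-5],"angular":[0,0,0],"claw":-1},
    {"slide":[0,0,-5],"angular":[0,0,0],"claw":-1},
    {"slide":[0,0,0],"angular":[0,0,0],"claw":-1},
    {"slide":[0,0,0],"angular":[0,0,0],"claw":-1}
  ],
  "squeeze": 60
}}

```text
time: 4.2
ee_pos: [0.4267, -0.083, 0.1233]
tcp_rot: [-180.0, -0.0, -4.0]
wrist_force: [0.5, 0.9, -2.0]
opening: 0.0115
grasp_force: 58.9
```

Run:
```python
from h import *
o=bot.get_obs();print(o['ee_pos'],o['wrist_force'],o['torque'],o['q'][5])
a=bot.camera('wrist');b=bot.camera('scene')
cv2.imwrite('pics/c2.png',np.hstack([cv2.resize(a[100:300,190:370,::-1],(360,400)),cv2.resize(b[150:250,290:390,::-1],(400,400),interpolation=3)]))
```

```text
[ 0.42666746 -0.08303555  0.12329504] [ 0.50415752  0.93200465 -1.99854613] [-0.02168289 -0.02275686 -0.02408631] 173.02742072889882
```

View pics/c2.png

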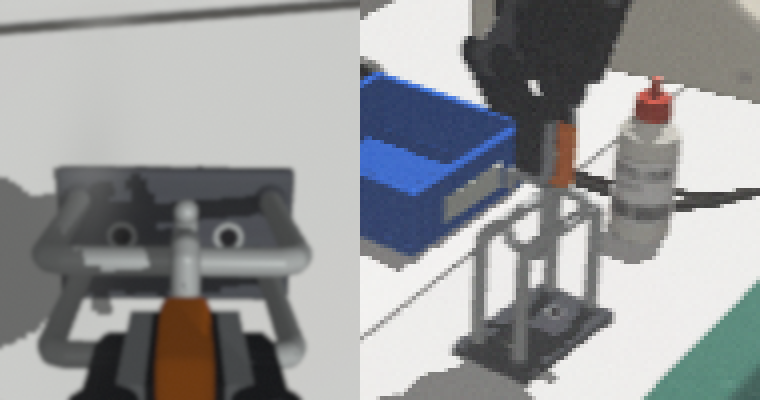

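The hook has lifted about 14 mm and the bracket has stayed. Twisting now.

>>> {"name": "play_rows", "arguments": {
  "increments": [
    {"slide":[0,0,0],"angular":[0,0,-7.5],"claw":-1},
    {"slide":[0,0,0],"angular":[0,0,-7.5],"claw":-1},
    {"slide":[0,0,0],"angular":[0,0,-7.5],"claw":-1},
    {"slide":[0,0,0],"angular":[0,0,-7.5],"claw":-1},
    {"slide":[0,0,0],"angular":[0,0,-7.5],"claw":-1},
    {"slide":[0,0,0],"angular":[0,0,-7.5],"claw":-1}
  ]
}}

```text
time: 4.9
ee_pos: [0.4265, -0.083, 0.123]
tcp_rot: [-180.0, 0.0, 41.3]
wrist_force: [-0.2, -0.2, -1.8]
opening: 0.0111
grasp_force: 58.9
```

>>> {"name": "play_rows", "arguments": {
  "increments": [
    {"slide":[0,0,0],"angular":[0,0,-7.5],"claw":-1},
    {"slide":[0,0,0],"angular":[0,0,-7.5],"claw":-1},
    {"slide":[0,0,0],"angular":[0,0,-7.5],"claw":-1},
    {"slide":[0,0,0],"angular":[0,0,-7.5],"claw":-1},
    {"slide":[0,0,0],"angular":[0,0,-7.5],"claw":-1},
    {"slide":[0,0,0],"angular":[0,0,-7.5],"claw":-1},
    {"slide":[0,0,0],"angular":[0,0,0],"claw":-1},
    {"slide":[0,0,0],"angular":[0,0,0],"claw":-1}
  ]
}}

```text
time: 5.7
ee_pos: [0.4265, -0.0831, 0.1231]
tcp_rot: [-180.0, -0.0, 85.7]
wrist_force: [-0.9, 0.1, -2.2]
opening: 0.0115
grasp_force: 58.9
```

Run:
```python
from h import *
o=bot.get_obs();print(o['ee_pos'],o['tcp_rot'],o['wrist_force'],o['torque'],o['q'][5])
a=bot.camera('wrist');b=bot.camera('scene')
cv2.imwrite('pics/c3.png',np.hstack([cv2.resize(a[100:300,190:370,::-1],(360,400)),cv2.resize(b[150:250,290:390,::-1],(400,400),interpolation=3)]))
```

```text
[ 0.4265442  -0.08305894  0.12312606] [-1.79984925e+02 -3.15684944e-03  8.57335906e+01] [-0.86875573  0.06838588 -2.22834944] [0.05451531 0.01777391 0.02455494] 83.24653049278771
```

View pics/c3.png

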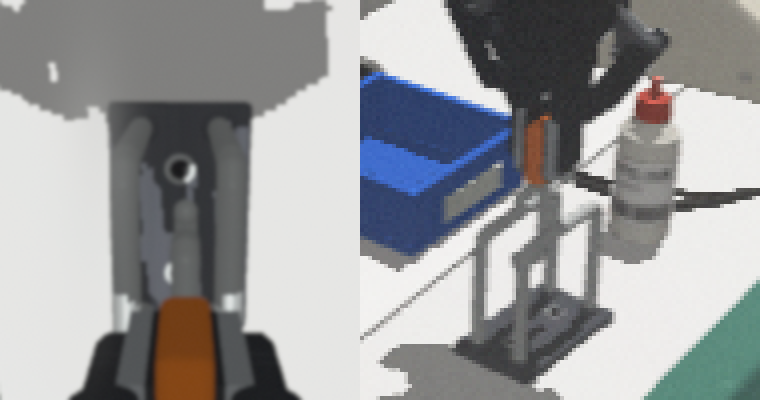

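The arm now lies along the slot, midway between the bars. Lifting straight out.

>>> {"name": "play_rows", "arguments": {
  "increments": [
    {"slide":[0,0,-12],"angular":[0,0,0],"claw":-1},
    {"slide":[0,0,-15],"angular":[0,0,0],"claw":-1},
    {"slide":[0,0,-15],"angular":[0,0,0],"claw":-1},
    {"slide":[0,0,-15],"angular":[0,0,0],"claw":-1},
    {"slide":[0,0,-20],"angular":[0,0,0],"claw":-1},
    {"slide":[0,0,-20],"angular":[0,0,0],"claw":-1},
    {"slide":[0,0,0],"angular":[0,0,0],"claw":-1},
    {"slide":[0,0,0],"angular":[0,0,0],"claw":-1}
  ]
}}

```text
time: 6.6
ee_pos: [0.4269, -0.0831, 0.2207]
tcp_rot: [179.9, 0.0, 85.9]
wrist_force: [-0.3, -0.5, -2.2]
opening: 0.011
grasp_force: 59.0
```

Run:
```python
from h import *
i=bot.camera_info('scene');it=bot.camera_info('top');wi=bot.camera_info('wrist')
T=bot.camera('top');S=bot.camera('scene');W=bot.camera('wrist');np.save('w3',W);np.savez('wi3',**{k:np.array(wi[k]) for k in wi})
cv2.imwrite('pics/c4.png',np.hstack([cv2.resize(W[:,:,::-1],(400,300)),cv2.resize(S[110:250,250:390,::-1],(300,300),interpolation=3)]))
o=bot.get_obs();print(o['time'],o['ee_pos'],o['tcp_rot'])
# yellow floor region in two views: rim corners in scene too
k,r=blob(S,*BL,(200,150,345,250));print([ (plane(i,q,.045).round(3).tolist()) for q in cv2.approxPolyDP(cv2.convexHull(k),4,True)[:,0].astype(float)])
```

```text
6.75 [ 0.42633076 -0.0829889   0.21941409] [-1.79924979e+02 -1.12039651e-02  8.59542657e+01]
[[0.648, -0.116, 0.045], [0.644, -0.235, 0.045], [0.521, -0.227, 0.045], [0.499, -0.176, 0.045], [0.493, -0.057, 0.045], [0.594, -0.059, 0.045]]
```

View pics/c4.png

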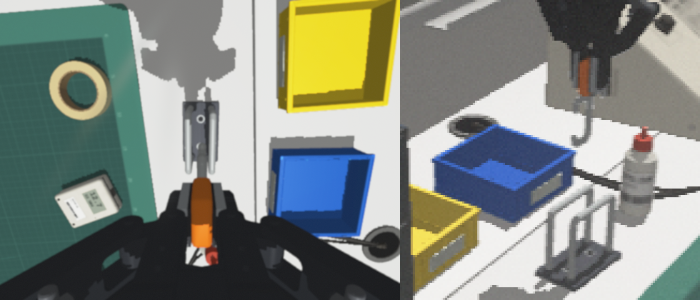

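The hook hangs free and the bracket stands. Blue rim corners agree between the views at 45 mm. The toe points to +y, so I'll aim the stem 10 mm on the -y side of the yellow centre.

>>> {"name": "play_rows", "arguments": {
  "increments": [
    {"slide":[11,20,0],"angular":[0,0,0],"claw":-1},
    {"slide":[11,20,0],"angular":[0,0,0],"claw":-1},
    {"slide":[11,20,0],"angular":[0,0,0],"claw":-1},
    {"slide":[11,20,0],"angular":[0,0,0],"claw":-1},
    {"slide":[11,20,0],"angular":[0,0,0],"claw":-1},
    {"slide":[11,20,0],"angular":[0,0,0],"claw":-1},
    {"slide":[11,20,0],"angular":[0,0,0],"claw":-1},
    {"slide":[12,22,0],"angular":[0,0,0],"claw":-1}
  ]
}}

```text
time: 7.55
ee_pos: [0.5949, -0.0053, 0.2192]
tcp_rot: [-179.9, 0.0, 85.9]
wrist_force: [0.7, -0.8, -0.1]
opening: 0.0112
grasp_force: 59.0
```

>>> {"name": "play_rows", "arguments": {
  "increments": [
    {"slide":[0,0,0],"angular":[0,0,0],"claw":-1},
    {"slide":[0,0,20],"angular":[0,0,0],"claw":-1},
    {"slide":[0,0,25],"angular":[0,0,0],"claw":-1},
    {"slide":[0,0,25],"angular":[0,0,0],"claw":-1},
    {"slide":[0,0,20],"angular":[0,0,0],"claw":-1},
    {"slide":[0,0,0],"angular":[0,0,0],"claw":-1},
    {"slide":[0,0,0],"angular":[0,0,0],"claw":-1}
  ]
}}

```text
time: 8.25
ee_pos: [0.5939, -0.0059, 0.1305]
tcp_rot: [-180.0, 0.0, 85.9]
wrist_force: [0.4, -0.3, -0.9]
opening: 0.0112
grasp_force: 59.2
```

>>> {"name": "play_rows", "arguments": {
  "increments": [
    {"slide":[0,0,15],"angular":[0,0,0],"claw":-1},
    {"slide":[0,0,15],"angular":[0,0,0],"claw":-1},
    {"slide":[0,0,10],"angular":[0,0,0],"claw":-1},
    {"slide":[0,0,5],"angular":[0,0,0],"claw":-1},
    {"slide":[0,0,0],"angular":[0,0,0],"claw":-1},
    {"slide":[0,0,0],"angular":[0,0,0],"claw":-1}
  ]
}}

```text
time: 8.85
ee_pos: [0.5946, -0.0057, 0.0855]
tcp_rot: [180.0, -0.0, 86.0]
wrist_force: [-0.4, 0.1, -0.6]
opening: 0.0114
grasp_force: 59.4
```

>>> {"name": "play_rows", "arguments": {
  "increments": [
    {"slide":[0,0,0],"angular":[0,0,0],"claw":-0.4},
    {"slide":[0,0,0],"angular":[0,0,0],"claw":0},
    {"slide":[0,0,0],"angular":[0,0,0],"claw":0},
    {"slide":[0,0,0],"angular":[0,0,0],"claw":0},
    {"slide":[0,0,-20],"angular":[0,0,0],"claw":0},
    {"slide":[0,0,-30],"angular":[0,0,0],"claw":0},
    {"slide":[0,0,-40],"angular":[0,0,0],"claw":0},
    {"slide":[0,0,-40],"angular":[0,0,0],"claw":0}
  ]
}}

```text
time: 9.65
ee_pos: [0.5941, -0.0057, 0.2166]
tcp_rot: [-180.0, 0.0, 86.0]
wrist_force: [1.9, 0.7, 0.8]
opening: 0.0426
grasp_force: 0.0
```

Run:
```python
from h import *
wi=bot.camera_info('wrist');W=bot.camera('wrist');S=bot.camera('scene');o=bot.get_obs();print(o['time'],o['ee_pos'],o['tcp_rot'],o['q'][5])
np.save('w4',W);np.savez('wi4',**{k:np.array(wi[k]) for k in wi})
cv2.imwrite('pics/c5.png',np.hstack([W[:,:,::-1],cv2.resize(S[130:270,210:290,::-1],(240,420),interpolation=3)]))
```

```text
9.75 [ 0.5961608  -0.00576031  0.2216235 ] [ 1.79501017e+02 -2.70893846e-02  8.59549701e+01] 93.49303955952834
```

View pics/c5.png

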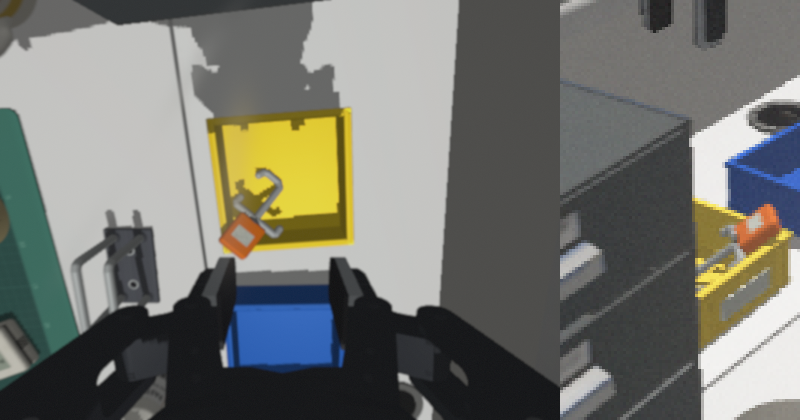

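The hook lies in the yellow bin, leaning into the near -y corner: tag at (243,235), body inside. The bracket still stands at (130,265). Going back over the bracket with the same yaw, so the jaws close across its bars.

>>> {"name": "play_rows", "arguments": {
  "increments": [
    {"slide":[-10,-20,0],"angular":[0,0,0],"claw":1},
    {"slide":[-11,-20,0],"angular":[0,0,0],"claw":1},
    {"slide":[-11,-20,0],"angular":[0,0,0],"claw":1},
    {"slide":[-11,-20,0],"angular":[0,0,0],"claw":1},
    {"slide":[-11,-20,0],"angular":[0,0,0],"claw":1},
    {"slide":[-11,-20,0],"angular":[0,0,0],"claw":1},
    {"slide":[-11,-20,0],"angular":[0,0,0],"claw":1},
    {"slide":[-11,-22,0],"angular":[0,0,0],"claw":1}
  ]
}}

```text
time: 10.55
ee_pos: [0.4259, -0.0814, 0.215]
tcp_rot: [180.0, 0.0, 86.0]
wrist_force: [0.7, -0.0, -0.3]
opening: 0.0854
grasp_force: 0.0
```

>>> {"name": "play_rows", "arguments": {
  "increments": [
    {"slide":[0,0,0],"angular":[0,0,0],"claw":1},
    {"slide":[0,0,0],"angular":[0,0,0],"claw":1}
  ]
}}

```text
time: 10.75
ee_pos: [0.4269, -0.0812, 0.2155]
tcp_rot: [179.9, -0.0, 85.9]
wrist_force: [0.7, 0.3, -0.7]
opening: 0.0854
grasp_force: 0.0
```

Run:
```python
from h import *
wi=bot.camera_info('wrist');W=bot.camera('wrist');T=bot.camera('top');o=bot.get_obs();print(o['time'],o['ee_pos'],o['tcp_rot'])
# tag in bin from two views
it=bot.camera_info('top');w4=np.load('w4.npy');i4=np.load('wi4.npz')
c,r=blob(T,*OR,(235,110,320,200));c4,r4=blob(w4,*OR,(200,190,290,280));print('tag',r[0],r4[0],tri(ray(it,r[0]),ray(i4,r4[0])))
m=cv2.inRange(cv2.cvtColor(W,cv2.COLOR_RGB2HSV),(0,0,0),(180,120,85))
# expected pixel of bracket points
f=210/np.tan(np.radians(wi['fovy']/2));a=np.radians(-4)
for p in((26,44,6),(26,-44,6),(-26,44,6),(-26,-44,6),(18,35,80),(18,-35,80),(-18,35,80),(-18,-35,80)):
    X=np.array([.427+(p[0]*np.cos(a)-p[1]*np.sin(a))/1e3,-.0815+(p[0]*np.sin(a)+p[1]*np.cos(a))/1e3,p[2]/1e3])
    q=np.array(wi['R'])@X+wi['t'];u=(int(wi['cx']+f*q[0]/q[2]),int(wi['cy']+f*q[1]/q[2]));cv2.circle(W,u,2,(255,0,255),-1)
cv2.imwrite('pics/c6.png',cv2.resize(W[60:320,180:400,::-1],(506,598),interpolation=3))
```

```text
10.85 [ 0.42737199 -0.0809129   0.2151755 ] [ 1.79981808e+02 -3.95498339e-03  8.59615314e+01]
tag (297.12353515625, 172.10589599609375) (241.96038818359375, 235.60397338867188) [ 0.55611147 -0.03712116  0.05089721]
```

View pics/c6.png

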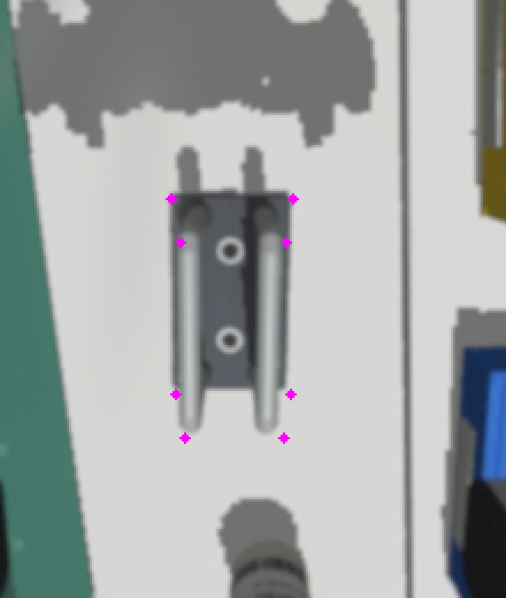

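The marks at my estimate sit on the bracket within about 2 mm. Descending onto the bars.

>>> {"name": "play_rows", "arguments": {
  "increments": [
    {"slide":[1,0,20],"angular":[0,0,0],"claw":1},
    {"slide":[0,0,25],"angular":[0,0,0],"claw":1},
    {"slide":[0,0,25],"angular":[0,0,0],"claw":1},
    {"slide":[0,0,25],"angular":[0,0,0],"claw":1},
    {"slide":[0,0,20],"angular":[0,0,0],"claw":1},
    {"slide":[0,0,15],"angular":[0,0,0],"claw":1},
    {"slide":[0,0,10],"angular":[0,0,0],"claw":1},
    {"slide":[0,0,0],"angular":[0,0,0],"claw":1}
  ]
}}

```text
time: 11.65
ee_pos: [0.4265, -0.0799, 0.0742]
tcp_rot: [-179.9, -0.0, 86.0]
wrist_force: [-0.4, 0.1, 0.4]
opening: 0.0853
grasp_force: 0.0
```

>>> {"name": "play_rows", "arguments": {
  "increments": [
    {"slide":[0,0,0],"angular":[0,0,0],"claw":-0.1},
    {"slide":[0,0,0],"angular":[0,0,0],"claw":-0.1},
    {"slide":[0,0,0],"angular":[0,0,0],"claw":-0.5},
    {"slide":[0,0,0],"angular":[0,0,0],"claw":-1},
    {"slide":[0,0,0],"angular":[0,0,0],"claw":-1},
    {"slide":[0,0,0],"angular":[0,0,0],"claw":-1},
    {"slide":[0,0,0],"angular":[0,0,0],"claw":-1}
  ],
  "squeeze": 80
}}

```text
time: 12.35
ee_pos: [0.4272, -0.0802, 0.0764]
tcp_rot: [179.9, 0.0, 85.9]
wrist_force: [-2.7, 0.2, 6.1]
opening: 0.0334
grasp_force: 78.7
```

>>> {"name": "play_rows", "arguments": {
  "increments": [
    {"slide":[0,0,-10],"angular":[0,0,0],"claw":-1},
    {"slide":[0,0,-15],"angular":[0,0,0],"claw":-1},
    {"slide":[0,0,-20],"angular":[0,0,0],"claw":-1},
    {"slide":[0,0,-20],"angular":[0,0,0],"claw":-1},
    {"slide":[0,0,-20],"angular":[0,0,0],"claw":-1},
    {"slide":[0,0,0],"angular":[0,0,0],"claw":-1},
    {"slide":[0,0,0],"angular":[0,0,0],"claw":-1}
  ]
}}

```text
time: 13.05
ee_pos: [0.427, -0.0801, 0.1605]
tcp_rot: [180.0, 0.0, 86.0]
wrist_force: [0.3, -0.2, -3.7]
opening: 0.0333
grasp_force: 80.1
```

>>> {"name": "play_rows", "arguments": {
  "increments": [
    {"slide":[-10,20,0],"angular":[0,0,0],"claw":-1},
    {"slide":[-10,20,0],"angular":[0,0,0],"claw":-1},
    {"slide":[-10,21,0],"angular":[0,0,0],"claw":-1},
    {"slide":[-10,21,0],"angular":[0,0,0],"claw":-1},
    {"slide":[-10,21,0],"angular":[0,0,0],"claw":-1},
    {"slide":[-11,21,0],"angular":[0,0,0],"claw":-1},
    {"slide":[-11,21,0],"angular":[0,0,0],"claw":-1},
    {"slide":[-11,20,0],"angular":[0,0,0],"claw":-1}
  ]
}}

```text
time: 13.85
ee_pos: [0.5859, -0.1749, 0.1585]
tcp_rot: [-179.9, -0.0, 86.0]
wrist_force: [0.8, -0.4, -3.9]
opening: 0.0333
grasp_force: 80.4
```

>>> {"name": "play_rows", "arguments": {
  "increments": [
    {"slide":[0,0,0],"angular":[0,0,0],"claw":-1},
    {"slide":[0,0,0],"angular":[0,0,0],"claw":-1},
    {"slide":[0,0,0],"angular":[0,0,0],"claw":-1}
  ]
}}

```text
time: 14.15
ee_pos: [0.5848, -0.1741, 0.1596]
tcp_rot: [-179.9, -0.0, 86.0]
wrist_force: [-0.5, 1.2, -3.2]
opening: 0.0333
grasp_force: 81.0
```

Run:
```python
from h import *
wi=bot.camera_info('wrist');W=bot.camera('wrist');o=bot.get_obs();print(o['time'],o['ee_pos'],o['tcp_rot'],o['wrist_force'])
cv2.imwrite('pics/c7.png',W[:,:,::-1])
```

```text
14.2 [ 0.584866   -0.1740495   0.15992762] [-1.79947831e+02 -1.66986804e-02  8.59672325e+01] [ 0.23109373 -0.12634836 -3.46677383]
```

View pics/c7.png

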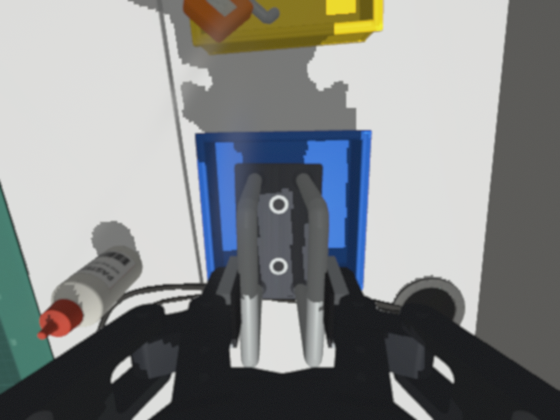

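The bracket hangs upright, square to the blue bin and centred in it. Lowering.

>>> {"name": "play_rows", "arguments": {
  "increments": [
    {"slide":[0,0,15],"angular":[0,0,0],"claw":-1},
    {"slide":[0,0,20],"angular":[0,0,0],"claw":-1},
    {"slide":[0,0,20],"angular":[0,0,0],"claw":-1},
    {"slide":[0,0,12],"angular":[0,0,0],"claw":-1},
    {"slide":[0,0,6],"angular":[0,0,0],"claw":-1},
    {"slide":[0,0,3],"angular":[0,0,0],"claw":-1},
    {"slide":[0,0,0],"angular":[0,0,0],"claw":-1},
    {"slide":[0,0,0],"angular":[0,0,0],"claw":-1}
  ]
}}

```text
time: 15.0
ee_pos: [0.586, -0.1746, 0.0852]
tcp_rot: [179.9, 0.0, 86.0]
wrist_force: [0.1, 0.5, -3.8]
opening: 0.0332
grasp_force: 81.0
```

>>> {"name": "play_rows", "arguments": {
  "increments": [
    {"slide":[0,0,2],"angular":[0,0,0],"claw":-1},
    {"slide":[0,0,1],"angular":[0,0,0],"claw":-1},
    {"slide":[0,0,1],"angular":[0,0,0],"claw":-1},
    {"slide":[0,0,0],"angular":[0,0,0],"claw":-1},
    {"slide":[0,0,0],"angular":[0,0,0],"claw":-1}
  ]
}}

```text
time: 15.5
ee_pos: [0.5858, -0.1746, 0.0815]
tcp_rot: [179.9, 0.0, 86.0]
wrist_force: [-2.9, 1.2, 5.9]
opening: 0.0335
grasp_force: 81.7
```

Contact with the floor (force went from -3.8 to +5.9 N). Releasing and retreating.

>>> {"name": "play_rows", "arguments": {
  "increments": [
    {"slide":[0,0,0],"angular":[0,0,0],"claw":0.1},
    {"slide":[0,0,0],"angular":[0,0,0],"claw":0.4},
    {"slide":[0,0,0],"angular":[0,0,0],"claw":0.4},
    {"slide":[0,0,0],"angular":[0,0,0],"claw":0.4},
    {"slide":[0,0,-20],"angular":[0,0,0],"claw":0.4},
    {"slide":[0,0,-30],"angular":[0,0,0],"claw":0.4},
    {"slide":[0,0,-40],"angular":[0,0,0],"claw":0.4},
    {"slide":[0,0,-40],"angular":[0,0,0],"claw":0.4}
  ]
}}

```text
time: 16.3
ee_pos: [0.5853, -0.1744, 0.2114]
tcp_rot: [-180.0, -0.0, 86.0]
wrist_force: [1.4, 0.3, 0.2]
opening: 0.0593
grasp_force: 0.0
```

>>> {"name": "play_rows", "arguments": {
  "increments": [
    {"slide":[0,0,-10],"angular":[0,0,0],"claw":0.4},
    {"slide":[0,0,0],"angular":[0,0,0],"claw":0.4},
    {"slide":[0,0,0],"angular":[0,0,0],"claw":0.4}
  ]
}}

```text
time: 16.6
ee_pos: [0.5854, -0.1745, 0.2189]
tcp_rot: [-179.9, -0.0, 86.0]
wrist_force: [1.2, 0.3, 0.2]
opening: 0.0599
grasp_force: 0.0
```

Run:
```python
from h import *
wi=bot.camera_info('wrist');W=bot.camera('wrist');o=bot.get_obs();print(o['time'],o['ee_pos'],o['wrist_force'])
f=210/np.tan(np.radians(wi['fovy']/2));a=np.radians(-4)
# grey-vs-blue check: sample expected plate corners (z=.011) in/out and bar points (z=.085)
H=cv2.cvtColor(W,cv2.COLOR_RGB2HSV)
m=((H[:,:,1]<90)).astype(np.uint8)
for p in((20,38,6),(-20,38,6),(32,20,6),(-32,20,6),(0,50,6),(14,20,80),(14,0,80),(-14,20,80),(-14,0,80)):
    X=np.array([.586+(p[0]*np.cos(a)-p[1]*np.sin(a))/1e3,-.1745+(p[0]*np.sin(a)+p[1]*np.cos(a))/1e3,p[2]/1e3+.005])
    q=np.array(wi['R'])@X+wi['t'];u=(int(wi['cx']+f*q[0]/q[2]),int(wi['cy']+f*q[1]/q[2]));print(p,u,H[u[1],u[0]] if 0<=u[1]<420 else None)
it=bot.camera_info('top');T=bot.camera('top');c,r=blob(T,*OR,(235,110,320,200));print(r[0],plane(it,r[0],.051))
```

```text
16.65 [ 0.58516532 -0.17437801  0.21835248] [ 0.32331228 -1.08719149  0.30078643]
(20, 38, 6) (302, 152) [111  21  86]
(-20, 38, 6) (262, 152) [116  31  57]
(32, 20, 6) (314, 170) [108 176 198]
(-32, 20, 6) (250, 170) [109 164 190]
(0, 50, 6) (282, 140) [109 180 195]
(14, 20, 80) (300, 185) [ 80   5 155]
(14, 0, 80) (300, 209) [ 90   5 148]
(-14, 20, 80) (264, 185) [ 90   5 160]
(-14, 0, 80) (265, 209) [ 75   7 149]Traceback (most recent call last):
  File "<stdin>", line 10, in <module>
  File "h.py", line 17, in blob
    c=max(cv2.findContours(m,cv2.RETR_EXTERNAL,cv2.CHAIN_APPROX_NONE)[0],key=cv2.contourArea)
ValueError: max() iterable argument is empty
```

The plate and bars show where an upright, centred bracket should be. The tag can't be seen in the top view, probably because the arm covers it, so I'll check the hook in the wrist view.

Run:
```python
from h import *
wi=bot.camera_info('wrist');W=bot.camera('wrist')
c,r=blob(W,*OR,(150,0,320,120));print(r,plane(wi,r[0],.051))
```

```text
Traceback (most recent call last):
  File "h.py", line 17, in blob
    c=max(cv2.findContours(m,cv2.RETR_EXTERNAL,cv2.CHAIN_APPROX_NONE)[0],key=cv2.contourArea)
ValueError: max() iterable argument is empty
```

Run:
```python
from h import *
for n in('wrist','top','scene'):
    W=bot.camera(n);i=bot.camera_info(n)
    m=cv2.inRange(cv2.cvtColor(W,cv2.COLOR_RGB2HSV),(0,150,60),(15,255,255))
    for c in cv2.findContours(m,0,1)[0]:
        if cv2.contourArea(c)>8:r=cv2.minAreaRect(c);print(n,r,plane(i,r[0],.051).round(3))
```

```text
wrist ((105.5, 277.0), (26.0, 29.0), 90.0) [ 0.411 -0.238  0.051]
wrist ((214.81857299804688, 19.721240997314453), (2.9162344932556152, 22.67137336730957), 48.8140754699707) [ 0.543 -0.027  0.051]
wrist ((232.50001525878906, 31.499998092651367), (39.59797668457031, 39.59797668457031), 45.0) [ 0.556 -0.036  0.051]
top ((296.79119873046875, 175.78530883789062), (10.58411693572998, 15.262603759765625), 85.60128784179688) [ 0.549 -0.037  0.051]
scene ((275.2635192871094, 206.16891479492188), (9.648553848266602, 14.879697799682617), 54.46232223510742) [ 0.553 -0.033  0.051]
```

The tag is still at (0.556, -0.036), unchanged and in shade. Handing in.

```bash
python3 -c "
from workcell import bot
print(bot.job_done())"
```

```text
the job is handed in; nothing more can be done
None
```

The job is handed in at about 17 s: the hook was twisted out and lies in the yellow bin, leaning on the rim near one corner. The bracket stands upright, centred in the blue bin, and the mug and glue bottle were never touched. The hand-in returned no verdict.

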